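# Jack up the front of the transformer and hold it

### The job

I want to change the two front levelling feet of the isolating transformer. First take the mug off the top of the transformer and stand it upright on the bench, then set the small ratchet jack flat on the bench with its saddle under the marked lift pad at the front of the transformer, let go of the jack, and pump its handle until both front feet stand at least a centimetre clear of the bench. Finish with the handle pressed right down and keep holding it there, with the weight on the jack; do not shove the transformer along the bench, and leave the flux tin and the new feet beside it where they stand.

Things in the scene. Friction and masses are not known exactly. Their poses are not given: they have to be found in the camera images.
- transformer_unit: Loose isolating transformer, 8 kg: grey case 150 (x) x 170 (y) mm, lid at z=127, base plate underside z=41, on 4 levelling feet (pad radius 18, at x=+-52, y=+-62 mm). Origin: centre of its footprint at the feet's undersides. -x points out of its front (aluminium panel), +y left for someone facing the front. The small one-hole tongues at the corners are only bolt-down ears.
- lift_pad (a point): Centre of the underside of the lift pad: round boss 18 mm across, 6 mm high, under the jacking lug (gusseted tongue 44 mm wide, 34 mm out from the middle of the front, z 41-47 mm; a bright round spot with 3 punch marks on top of it marks the point). At x=-93, y=0, z=+35 mm of the transformer, so 35 mm above the bench while it stands on its feet. Axes as the transformer's.
- front_foot_l (a point): Underside of the front left levelling foot, at x=-52, y=+62, z=0 mm of the transformer; its height is that foot's clearance.
- front_foot_r (a point): Underside of the front right levelling foot, at x=-52, y=-62, z=0 mm of the transformer; its height is that foot's clearance.
- rear_edge (a point): Point midway between the undersides of the two rear feet (x=+52, y=0, z=0 mm of the transformer), about which it tips.
- jack: Small loose ratchet toe jack, 0.9 kg, dark steel. Origin: underside of its base, under the upright ram; +x points along the toe. Base 6 mm thick, x=-112 to -4 60 mm wide, on to x=+62 44 mm wide. Housing: two cheeks with flat outer faces 44 mm apart (y=+-22), x=-40 to +12 at the top, up to z=92; the toothed ram stands out to z=100. Ram down, toe and saddle stay below z=29 mm.
- jack_grip (a point): Middle of the housing between the upper cheeks, at x=-14, y=0, z=74 mm of the jack, near its centre of mass; grip here from above across y (44 mm).
- jack_saddle (a point): Centre of the floor of the saddle, a round cup (outer radius 19, inner radius 16, rim 3 mm high) on the jack's toe, at x=+38, y=0 mm of the jack; floor 26 mm above the bench with the ram down, rising with the ram. While the transformer is raised by two strokes the pad drifts 2 to 5 mm towards the transformer's rear over the saddle.
- handle_grip (a point): Middle of the black rubber grip (17 mm thick, 50 mm long) of the pump handle, 95 mm from its pivot, a level pin along y at x=-40, z=49 mm of the jack. The handle points back (-x): up, 42 degrees above level, the grip is at x=-111, z=113; down, level, at x=-135, z=48 mm. Best pressed from above. Axes turn with the handle.
- jack_handle (a joint): Pump handle angle, rad: 0 = up, grows as it is pressed down, 0.75 = bottom stop. Sprung up; pressing takes 3-5 N at the grip, up to 17 N under load. A full stroke lifts the ram about 15 mm; as the handle goes back up the ram sinks 4 mm on to a check pawl and stays there, ready for the next. Two full strokes do; a third lifts more but sinks back to the second notch when let up.
- jack_ram (a joint): Height of the ram and saddle above their lowest place (m), 0 to 0.042; the saddle meets the pad at about 0.009.
- mug: White dotted mug, 0.22 kg, 93 mm high, on the transformer's lid. Origin at the level of its underside, z up. Round body, 78 mm across, centred at y=+18 mm of its frame; the handle is a loop at -y reaching to y=-57, its upper bar (26 mm wide along x) from y=-21 to -54 at z=70 to 87 mm: pinch it there from above, closing along x.
- flux_tin: Flat round metal tin with a red lid, 52 mm across, 22 mm high, a bystander left of the transformer. Origin: centre of its underside.
- new_foot: One of two new levelling feet standing on their pads, 36 mm across, 41 mm high, stem up, bystanders left of the transformer. Origin: centre of its underside.
- new_foot_2: The other new levelling foot, the same, standing beside it. Origin: centre of its underside.

How it is judged:
By the outcome, as a careful person would: the job done as asked, in the order asked, and still so for the second after the job is handed in, while the arm keeps its last pose, push and grip.
It also fails if it takes over 72 s, if anything falls off the work surface, if the arm or the gripper's body presses on something with over 40 N, if the wrist force passes 120 N, or if a joint passes its speed limit or range.

### The arm

A 7-joint arm with a two-finger parallel gripper is mounted at the origin on a cart in front of the work surface, level with it; the furniture and walls round the work are solid. World frame = base frame: x ahead of the robot, y to its left, z up, the work surface at z = 0. Lengths are in m, angles in rad, forces in N, time in s.
With the tool pointing down it reaches from about 0.35 to 0.9 m from the base axis. Payload 8.1 kg.
Tool frame: the origin (TCP) lies between the finger pads, 19 mm behind the fingertips; this is the grasp point; z points along the fingers, y is the line along which they close (so a half turn about z gives the same grasp; the last joint's range is limited). The gripper opens to 92 mm and grips with 3 to 60 N. Pads are 19 mm wide; open, the fingers measure 130 mm over their backs; the gripper's body (75 mm by 190 mm) begins 47 mm behind the grasp point.
Start: joints at [1.243, 0.434, 0.025, 1.573, -0.012, 1.134, -0.075], TCP at [0.139, -0.609, 0.246] pointing down, gripper open.
Joint ranges: [-2.62, 2.62], [-0.44, 2.09], [-1.27, 1.32], [0.08, 2.57], [-1.32, 4.46], [0.12, 2], [-2.74, 2.74]. Speed limits (rad/s): [2.22, 2.22, 3.01, 3.01, 3.14, 3.14, 3.14].

### API

Orientations are given as a rotation vector (axis times angle).
In Python, from cell import arm gives the robot as it stands.
- The arm moves only by the tool carry_out, never from a script. Its arguments are lists of equal length, an entry for each row: "claw": the finger opening in cm, from 0 to 9.18; "delta_pos": the shift along the tool's x, y, z in cm, a list of three; "angular": the turn, a rotation vector about the tool's x, y, z in rad, a list of three. In form: {"claw": [claw, ...], "delta_pos": [[dx, dy, dz], ...], "angular": [[ax, ay, az], ...]}. A call has 1 to 20 rows; each row shifts and turns the commanded pose from where the row before left it, along the tool's axes as they then stand; what a row does not reach is not made up. A row lasts 1/10 s, in which the tool goes at most 50 mm and 8.59 degrees, less where a joint would pass 70% of its speed; a pose out of reach is approached as far as the arm can. A call with a gripper value outside its range is refused whole. The fingers move at their own pace and stop on an object; "force" is the grip in N (left out, the last holds). Time passes only in rows, so rows that do not move let the fingers close. It gives the time, the measured TCP pose, the force, the opening and the grip force at its end, in the units of the state.
- arm.observe(): the state, without advancing time (a new reading comes with each control period).
- arm.get_image(name): name is "scene" or "top" or "wrist"; returns a dict with "frame" (400x640x3 uint8, red, green, blue), "mtx" (3x3 intrinsics, pixels), "T" (4x4, takes a point from camera to world coordinates). Camera axes: x right, y down, z forward; pixel columns grow to the right and rows downward; lengths in m; the calibration is good to about 2 mm. A picture is of the moment at which its call begins. There is no depth.
- arm.sign_off(): hands the job in; it is judged then, once.
Trained networks look in a picture, given as the dict that the camera call returned (one of the last four; its "shot" number tells which), for a name from the list of things; names that differ only in an ending like _2 or _b are one class to them, and where a whole thing is asked for, a point or a joint stands for the part that bears it (a point fixed in the world has none). Each returns a list of dicts, best first, with "conf" (0 to 1); they miss things now and then, are a little off and sometimes report something else, mostly with a low value. They report only what shows in the picture. A call takes as long as a camera call.
- arm.look_for(label, picture): "centre" ([column, row] as shares, 0 to 1, of the picture: columns of its width, rows of its height, amid what is visible of it).
- arm.trace(label, picture): "region" (400x640 bool, what is visible of it) and "centre" ([column, row] as shares, 0 to 1, of the picture: columns of its width, rows of its height, amid what is visible of it).
- arm.place_of(label, picture): "centre" ([column, row] as shares, 0 to 1, of the picture: columns of its width, rows of its height: a listed point, or the origin of a listed thing).
The state is a dict: "clock": time; "joints": joint angles; "dq": joint speeds; "joint_efforts": joint torques, N m; "position": TCP position; "ee_rot": TCP orientation; "force": force on the tool from outside, world axes, zero at the start; "ft_torque": the same for the moment, N m; "width": opening from 0.0 (shut) to 1.0 (fully open); "gripper_force": force on a finger pad.
Only numpy, scipy, OpenCV 4.12 (cv2) and the standard library are available. Lean on these libraries where they do the work, as an engineer would, in place of code of your own. Each camera call takes 0.05 s, during which the arm holds its last target. There are 200 camera calls.

## Working session

There is one attempt and no reset: what is moved stays moved. The work goes in short steps, Python scripts to look and compute and a tool call to move; the robot and the scene stay as the last step left them, time stands still between calls to the robot, and variables do not carry over. Pictures are saved under pics/ and viewed, at most 10 in all, crops included, and the job is handed in when it is done.

Besides the shell and the picture viewer there is one more tool, called after "Call:" by a JSON object that holds its "api" and its "payload". carry_out: Moves the arm, as the interface text tells. Its arguments: {"type":"object","properties":{"claw":{"type":"array","items":{"type":"number"}},"delta_pos":{"type":"array","items":{"type":"array","items":{"type":"number"}}},"angular":{"type":"array","items":{"type":"array","items":{"type":"number"}}},"force":{"type":"number"}},"required":["claw","delta_pos","angular"]}

```bash
mkdir -p pics
cat > h.py <<'E'
import numpy as np, cv2
from cell import arm
from scipy.spatial.transform import Rotation as R
def ray(p,c):
    u=np.array([c[0]*640,c[1]*400,1.]); d=np.linalg.inv(p["mtx"])@u
    T=np.array(p["T"]); return T[:3,3],T[:3,:3]@d
def onz(p,c,z):
    o,d=ray(p,c); return o+d*(z-o[2])/d[2]
def tri(rs):
    A=np.zeros((3,3));b=np.zeros(3)
    for o,d in rs:
        d=d/np.linalg.norm(d);M=np.eye(3)-np.outer(d,d);A+=M;b+=M@o
    return np.linalg.solve(A,b)
def save(p,n): cv2.imwrite(f"pics/{n}.png",cv2.cvtColor(p["frame"],cv2.COLOR_RGB2BGR))
def proj(p,X):
    T=np.array(p["T"]);c=p["mtx"]@(T[:3,:3].T@(np.array(X)-T[:3,3]));return c[:2]/c[2]/[640,400]
E
python3 - <<'E'
from h import *
np.set_printoptions(precision=4,suppress=True)
s=arm.observe(); print(s["clock"],s["position"],s["ee_rot"],s["width"])
P={n:arm.get_image(n) for n in("scene","top")}
for n in P: save(P[n],n+"0"); print(n,np.array(P[n]["T"])[:3,3])
Z=dict(transformer_unit=0,lift_pad=.035,front_foot_l=0,front_foot_r=0,jack=0,jack_grip=.074,jack_saddle=.026,handle_grip=.113,mug=.127,flux_tin=0,new_foot=0)
for k,z in Z.items():
    for n in P:
        for r in arm.place_of(k,P[n])[:2]: print(k,n,round(r["conf"],2),np.array(r["centre"])*[640,400],onz(P[n],r["centre"],z))
E
```

```text
0.0 [ 0.1391 -0.6088  0.2447] [-3.1202 -0.352   0.0005] 1.001246396545905
scene [-0.1219 -0.1864  1.0097]
top [0.4071 0.316  1.1625]
transformer_unit scene 0.92 [393.6 198. ] [0.6762 0.2512 0.    ]
transformer_unit scene 0.51 [367.296 211.2  ] [0.5945 0.276  0.    ]
transformer_unit top 0.95 [364.992 130.6  ] [0.6748 0.2413 0.    ]
transformer_unit top 0.27 [327.616 239.8  ] [0.4278 0.332  0.    ]
lift_pad scene 0.8 [393.6 213. ] [0.6079 0.207  0.035 ]
lift_pad top 0.9 [391.104 159.08 ] [0.6015 0.1879 0.035 ]
lift_pad top 0.2 [301.696 177.8  ] [0.5644 0.3857 0.035 ]
front_foot_l scene 0.83 [418.624 213.48 ] [0.6752 0.1715 0.    ]
front_foot_l scene 0.75 [368.192 212.   ] [0.5938 0.2726 0.    ]
front_foot_l top 0.47 [288.384 156.48 ] [0.619  0.4174 0.    ]
front_foot_r scene 0.83 [418.624 213.48 ] [0.6752 0.1715 0.    ]
front_foot_r scene 0.75 [368.192 212.   ] [0.5938 0.2726 0.    ]
front_foot_r top 0.47 [288.384 156.48 ] [0.619  0.4174 0.    ]
jack scene 0.74 [310.528 233.88 ] [0.4438 0.3375 0.    ]
jack top 0.68 [325.696 236.08 ] [0.4362 0.3361 0.    ]
jack_grip scene 0.66 [303.872
[... 223 characters left out ...]
ddle top 0.73 [320.704 217.   ] [0.4777 0.3458 0.026 ]
jack_saddle top 0.47 [364.48 128.08] [0.6746 0.244  0.026 ]
handle_grip scene 0.72 [279.68 237.68] [0.3285 0.3229 0.113 ]
handle_grip top 0.64 [336.768 291.4  ] [0.3222 0.3142 0.113 ]
mug scene 0.36 [332.992 180.4  ] [0.5265 0.3376 0.127 ]
mug top 0.96 [370.88 111.6 ] [0.6848 0.2364 0.127 ]
flux_tin scene 0.52 [312.192 170.32 ] [0.6113 0.4809 0.    ]
flux_tin top 0.92 [259.776 158.   ] [0.617  0.4828 0.    ]
flux_tin top 0.68 [389.504 159.4  ] [0.6069 0.1876 0.    ]
new_foot scene 0.42 [334.592 182.08 ] [0.6178 0.4056 0.    ]
new_foot top 0.76 [284.8 156.6] [0.6189 0.4256 0.    ]
new_foot top 0.67 [299.008 177.8  ] [0.5695 0.394  0.    ]
```

```bash
python3 -c "
import cv2
a=cv2.imread('pics/top0.png')[60:330,220:470];cv2.imwrite('pics/t0.png',cv2.resize(a,None,fx=2.2,fy=2.2,interpolation=2))
a=cv2.imread('pics/scene0.png')[100:300,220:480];cv2.imwrite('pics/s0.png',cv2.resize(a,None,fx=3,fy=3,interpolation=2))"
```

```text
(no output)
```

View pics/t0.png

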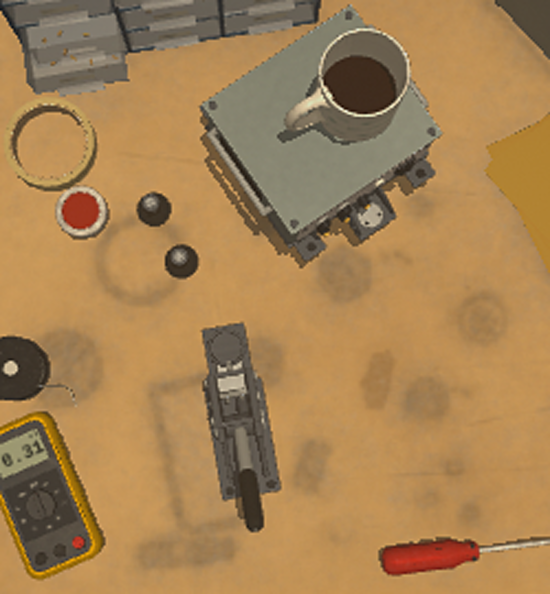

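View pics/s0.png

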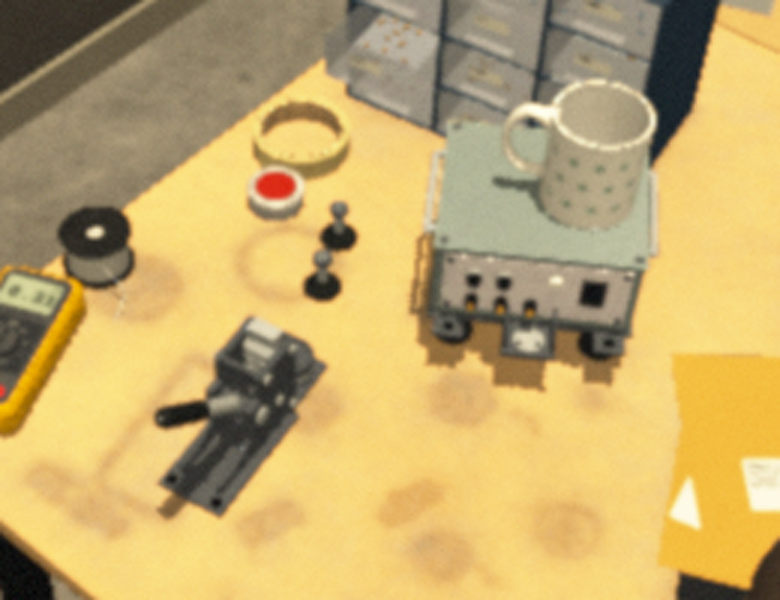

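The jack lies with its toe pointing up the image and its handle back (crop 250,500). The lug with its bright spot is at (371,215). The mug is at (365,85), with its handle pointing left and down. I'll check the whole bench for somewhere to put the mug and measure the angles.

View pics/top0.png

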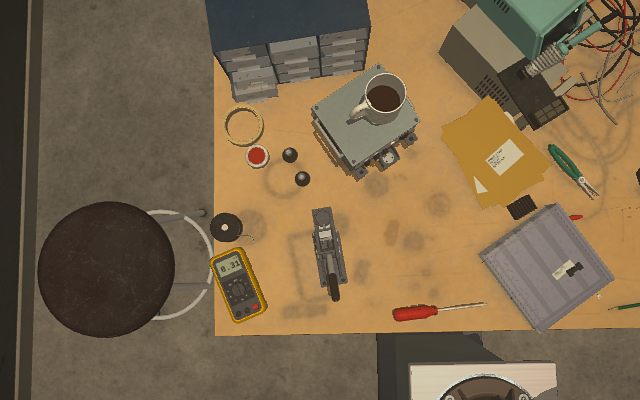

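Run:
```python
from h import *
np.set_printoptions(precision=4,suppress=True)
p=arm.get_image("top")
c=lambda x,y:((220+x/2.2)/640,(60+y/2.2)/400)
print("spot",onz(p,c(371,215),.047))
for q in [(205,103),(350,12),(440,130),(293,232)]: print("lid",onz(p,c(*q),.127))
print("rim",onz(p,c(365,71),.22),"handle end",onz(p,c(292,122),.21))
for q in [(228,345)]: print("saddle",onz(p,c(*q),.027))
for q in [(204,328),(243,325)]: print("toe corners",onz(p,c(*q),.01))
for q in [(222,498),(278,490)]: print("tail",onz(p,c(*q),.006))
r=arm.place_of("jack_handle",p);print([ (x["conf"],x["centre"]) for x in r[:1]])
J=R.from_rotvec(arm.observe()["ee_rot"]).as_matrix();print(J)
```

```text
spot [0.6026 0.1945 0.047 ]
lid [0.6977 0.3541 0.127 ]
lid [0.7814 0.2167 0.127 ]
lid [0.6667 0.1369 0.127 ]
lid [0.5744 0.2754 0.127 ]
rim [0.6959 0.2145 0.22  ] handle end [0.656 0.277 0.21 ]
saddle [0.4779 0.3393 0.027 ]
toe corners [0.4968 0.3637 0.01  ]
toe corners [0.499 0.324 0.01 ]
tail [0.3253 0.3488 0.006 ]
tail [0.3321 0.2924 0.006 ]Traceback (most recent call last):
  File "<stdin>", line 11, in <module>
ValueError: it knows: flux_tin, front_foot, handle_grip, jack, jack_grip, jack_saddle, lift_pad, mug, new_foot, rear_edge, transformer_unit
```

Call:
{"api": "carry_out", "payload": {"claw": [9, 9, 9, 9, 9, 9, 9, 9, 9, 9, 9, 9, 9, 9, 9, 9, 9, 9, 9, 9], "delta_pos": [[2.9, -3, -1.5], [2.9, -3, -1.5], [2.9, -3, -1.5], [2.9, -3, -1.5], [2.9, -3, -1.5], [2.9, -3, -1.5], [2.9, -3, -1.5], [2.9, -3, -1.5], [2.9, -3, -1.5], [2.9, -3, -1.5], [2.9, -3, 0], [2.9, -3, 0], [2.9, -3, 0], [2.9, -3, 0], [2.9, -3, 0], [2.9, -3, 0], [2.9, -3, 0], [2.9, -3, 0], [2.9, -3, 0], [2.9, -3, 0]], "angular": [[0, 0, 0], [0, 0, 0], [0, 0, 0], [0, 0, 0], [0, 0, 0], [0, 0, 0], [0, 0, 0], [0, 0, 0], [0, 0, 0], [0, 0, 0], [0, 0, 0], [0, 0, 0], [0, 0, 0], [0, 0, 0], [0, 0, 0], [0, 0, 0], [0, 0, 0], [0, 0, 0], [0, 0, 0], [0, 0, 0]]}}

```text
clock: 3.25
position: [0.5718, 0.1062, 0.3956]
ee_rot: [3.122, 0.351, 0.0]
force: [0.5, 0.2, 0.8]
width: 0.979
gripper_force: 0.0
```

Call:
{"api": "carry_out", "payload": {"claw": [9, 9, 9, 9, 9, 9, 9, 9, 9, 9, 9, 9, 9, 9], "delta_pos": [[0, 0, 0], [0, 0, 0], [0, 0, 0], [0, 0, 0], [0, 0, 0], [0, 0, 0], [0, 0, 0], [0, 0, 0], [0, 0, 0], [0, 0, 0], [0, 0, 0], [0, 0, 0], [0, 0, 0], [0, 0, 0]], "angular": [[0, 0, -0.14], [0, 0, -0.14], [0, 0, -0.14], [0, 0, -0.14], [0, 0, -0.14], [0, 0, -0.14], [0, 0, -0.14], [0, 0, -0.14], [0, 0, -0.14], [0, 0, -0.14], [0, 0, -0.14], [0, 0, -0.14], [0, 0, -0.14], [0, 0, -0.08]]}}

```text
clock: 4.65
position: [0.5711, 0.1046, 0.3955]
ee_rot: [1.522, 2.748, -0.0]
force: [-0.0, 0.7, 0.5]
width: 0.983
gripper_force: 0.0
```

```bash
cat >> h.py <<'E'
def go(target,yaw_y=None):
    """print tool-frame shift (cm) to world target and turn about tool z to bring tool y to yaw (deg)"""
    s=arm.observe(); M=R.from_rotvec(s["ee_rot"]).as_matrix()
    print("tcp",np.round(s["position"],4),"yaw_y",round(np.degrees(np.arctan2(M[1,1],M[0,1])),2),"q",np.round(s["joints"],2),"t",s["clock"])
    print("M z",np.round(M[:,2],3))
    print("shift cm",np.round(M.T@(np.array(target)-s["position"])*100,2))
    if yaw_y is not None:
        a=np.radians(yaw_y)-np.arctan2(M[1,1],M[0,1]); a=(a+np.pi)%(2*np.pi)-np.pi; print("turn about tool z",round(-a,3))
E
python3 - <<'E'
from h import *
np.set_printoptions(precision=4,suppress=True)
w=arm.get_image("wrist");save(w,"w1");t=arm.get_image("top")
for k,z in dict(mug=.127,lift_pad=.035,transformer_unit=0).items():
    rs=[]
    for p in(w,t):
        r=arm.place_of(k,p)[:1]
        for x in r: print(k,x["conf"],np.array(x["centre"])*[640,400],onz(p,x["centre"],z)); rs.append(ray(p,x["centre"]))
    if len(rs)==2: print(tri(rs))
go([.666,.262,.33],32)
E
```

```text
mug 0.56 [465.728 125.   ] [0.6847 0.2349 0.127 ]
mug 0.61 [371.008 111.28 ] [0.6854 0.2361 0.127 ]
[0.6868 0.2357 0.1217]
lift_pad 0.59 [378.304 111.   ] [0.6029 0.1992 0.035 ]
lift_pad 0.97 [389.824 159.32 ] [0.6011 0.1907 0.035 ]
[0.5944 0.1962 0.0826]
transformer_unit 0.56 [436.224 111.2  ] [0.6823 0.2473 0.    ]
transformer_unit 0.96 [363.712 128.92 ] [0.6788 0.2442 0.    ]
[0.6758 0.245  0.0181]
tcp [0.571  0.1049 0.3956] yaw_y 31.67 q [ 0.35  0.43 -0.94  1.38  0.34  1.51 -0.02] t 5.05
M z [ 0. -0. -1.]
shift cm [ 8.38 16.33  6.56]
turn about tool z -0.006
```

View pics/w1.png

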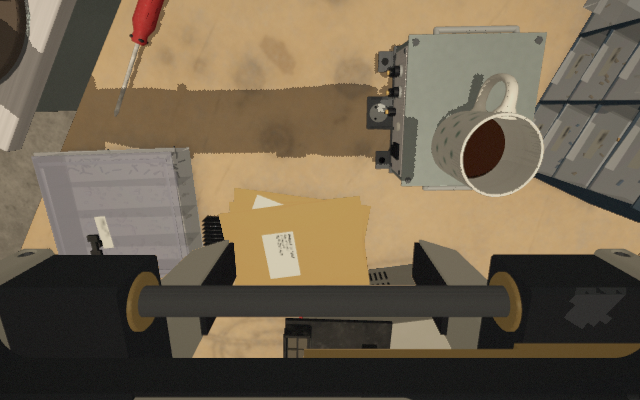

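Run:
```python
from h import *
np.set_printoptions(precision=4,suppress=True)
w=arm.get_image("wrist")
g=lambda u,v,z:onz(w,(u/640,v/400),z)
print("rim",g(502,155,.22),"hend",g(507,76,.214),"bar mid",g(515,95,.214))
C=[g(*q,.127) for q in [(408,35),(547,32),(402,185)]];print(C)
a=C[1]-C[0];b=C[0]-C[2];print(np.degrees(np.arctan2(a[1],a[0])),np.degrees(np.arctan2(b[1],b[0]))-90)
print("spot",g(379,111,.047), w["T"])
a=cv2.imread('pics/w1.png')[20:220,360:580];cv2.imwrite('pics/w1c.png',cv2.resize(a,None,fx=3,fy=3,interpolation=2))
```

```text
rim [0.6956 0.2162 0.22  ] hend [0.657  0.2733 0.214 ] bar mid [0.6736 0.2647 0.214 ]
[array([0.5726, 0.2769, 0.127 ]), array([0.6989, 0.3582, 0.127 ]), array([0.6641, 0.1368, 0.127 ])]
32.76638077672269 33.171183848331864
spot [0.6026 0.199  0.047 ] [[ 0.8513  0.5029  0.1495  0.5305]
 [ 0.5247 -0.8157 -0.2438  0.1712]
 [-0.0007  0.286  -0.9582  0.5345]
 [ 0.      0.      0.      1.    ]]
```

View pics/w1c.png

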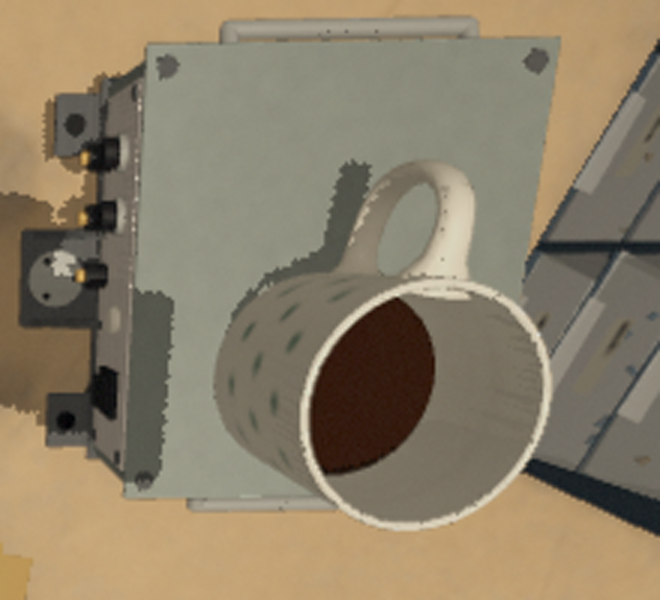

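Run:
```python
from h import *
w=arm.get_image("wrist")
g=lambda u,v,z:onz(w,(u/640,v/400),z)
A=g(580,33,0);B=g(541.7,101.7,0);print(A,B)
n=np.array([-(B-A)[1],(B-A)[0]]);n/=np.linalg.norm(n)
c=np.array([.668,.2625]);ty=np.array([.851,.525]);tx=np.array([-.525,.851])
print(n,[(n@(c+sy*.095*ty+sx*.0375*tx-A[:2])) for sy in(1,-1) for sx in(1,-1)])
print(g(510,93,.206),g(510,93,.214))
```

```text
[0.79204034 0.4401955  0.        ] [0.8094244  0.34091996 0.        ]
[0.98501219 0.17248473] [np.float64(-0.07848302456688241), np.float64(-0.05070700773895979), np.float64(-0.25495499800388305), np.float64(-0.22717898117596041)]
[0.67204948 0.26606488 0.206     ] [0.66860184 0.26375502 0.214     ]
```

Call:
{"api": "carry_out", "payload": {"claw": [9, 9, 9, 9, 9, 9, 9, 9, 9, 9, 9, 9, 9, 7, 7, 7], "delta_pos": [[1.66, 3.33, 0], [1.66, 3.33, 0], [1.66, 3.33, 0], [1.66, 3.33, 0], [1.66, 3.33, 0], [0, 0, 3], [0, 0, 3], [0, 0, 3], [0, 0, 2.5], [0, 0, 1], [0, 0, 0], [0, 0, 0], [0, 0, 0], [0, 0, 0], [0, 0, 0], [0, 0, 0]], "angular": [[0, 0, 0], [0, 0, 0], [0, 0, 0], [0, 0, 0], [0, 0, 0], [0, 0, 0], [0, 0, 0], [0, 0, 0], [0, 0, 0], [0, 0, 0], [0, 0, 0], [0, 0, 0], [0, 0, 0], [0, 0, 0], [0, 0, 0], [0, 0, 0]]}}

```text
clock: 6.75
position: [0.669, 0.2631, 0.271]
ee_rot: [1.529, 2.744, 0.001]
force: [1.1, -1.0, 0.8]
width: 0.783
gripper_force: 0.0
```

Run:
```python
from h import *
w=arm.get_image("wrist");save(w,"w2");p=arm.get_image("top");a=p["frame"][40:170,300:440]
cv2.imwrite("pics/t2.png",cv2.resize(cv2.cvtColor(a,cv2.COLOR_RGB2BGR),None,fx=3,fy=3))
im=cv2.imread("pics/w2.png");b=cv2.resize(cv2.imread("pics/t2.png"),(280,260));im[:260,:0]=0
cv2.imwrite("pics/w2.png",np.hstack([cv2.resize(im,(480,300)),cv2.copyMakeBorder(b,0,40,0,0,0)]))
go([.669,.263,.206],31)
```

```text
tcp [0.669  0.263  0.2707] yaw_y 31.74 q [-0.01  0.72 -0.85  1.22  0.52  1.42 -0.25] t 6.85
M z [ 0. -0. -1.]
shift cm [-0.01 -0.    6.47]
turn about tool z 0.013
```

View pics/w2.png

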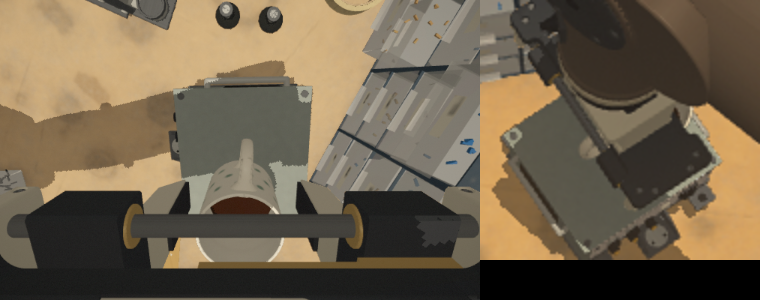

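Call:
{"api": "carry_out", "payload": {"claw": [7, 7, 7, 7, 7, 2, 2, 2, 2, 2, 2, 2, 2], "delta_pos": [[0, 0, 2], [0, 0, 2], [0, 0, 1.5], [0, 0, 1], [0, 0, 0], [0, 0, 0], [0, 0, 0], [0, 0, 0], [0, 0, 0], [0, 0, 0], [0, 0, 0], [0, 0, 0], [0, 0, 0]], "angular": [[0, 0, 0], [0, 0, 0], [0, 0, 0], [0, 0, 0], [0, 0, 0], [0, 0, 0], [0, 0, 0], [0, 0, 0], [0, 0, 0], [0, 0, 0], [0, 0, 0], [0, 0, 0], [0, 0, 0]], "force": 30}}

```text
clock: 8.15
position: [0.669, 0.2633, 0.2056]
ee_rot: [1.529, 2.744, 0.001]
force: [-0.1, 0.1, 0.7]
width: 0.223
gripper_force: 2.4
```

Call:
{"api": "carry_out", "payload": {"claw": [0.5, 0.5, 0.5, 0.5, 0.5], "delta_pos": [[0, 0, 0], [0, 0, 0], [0, 0, 0], [0, 0, 0], [0, 0, 0]], "angular": [[0, 0, 0], [0, 0, 0], [0, 0, 0], [0, 0, 0], [0, 0, 0]], "force": 30}}

```text
clock: 8.65
position: [0.669, 0.2632, 0.2056]
ee_rot: [1.529, 2.744, 0.0]
force: [0.3, 0.9, 1.3]
width: 0.196
gripper_force: 29.0
```

Call:
{"api": "carry_out", "payload": {"claw": [0.5, 0.5, 0.5, 0.5, 0.5, 0.5, 0.5, 0.5, 0.5, 0.5, 0.5, 0.5, 0.5, 0.5, 0.5, 0.5, 0.5, 0.5], "delta_pos": [[0, 0, -1], [0, 0, -2], [0, 0, -2], [0, 0, -1], [0.5, -1.3, 0], [1, -2.6, 0], [1.2, -3.2, 0], [1.2, -3.2, 0], [1.2, -3.2, 0], [1.2, -3.2, 0], [1.2, -3.2, 0], [1.2, -3.2, 0], [1.2, -3.2, 0], [1, -2.6, 0], [0.7, -2, 0], [0, 0, 0], [0, 0, 0], [0, 0, 0]], "angular": [[0, 0, 0], [0, 0, 0], [0, 0, 0], [0, 0, 0], [0, 0, 0], [0, 0, 0], [0, 0, 0], [0, 0, 0], [0, 0, 0], [0, 0, 0], [0, 0, 0], [0, 0, 0], [0, 0, 0], [0, 0, 0], [0, 0, 0], [0, 0, 0], [0, 0, 0], [0, 0, 0]]}}

```text
clock: 10.45
position: [0.3458, 0.1992, 0.2657]
ee_rot: [1.53, 2.744, 0.001]
force: [0.3, 0.4, -2.6]
width: 0.193
gripper_force: 29.4
```

Run:
```python
from h import *
p=arm.get_image("top");s=arm.get_image("scene")
a=cv2.resize(p["frame"][150:350,250:500],(400,320));b=cv2.resize(s["frame"][130:380,200:450],(320,320))
cv2.imwrite("pics/m3.png",cv2.cvtColor(np.hstack([a,b]),cv2.COLOR_RGB2BGR))
go([.343,.198,.081],31)
```

```text
tcp [0.3457 0.1993 0.2655] yaw_y 31.72 q [ 0.36  0.18 -1.11  1.99  0.18  1.08 -0.28] t 10.55
M z [-0.     0.001 -1.   ]
shift cm [ 0.02 -0.3  18.45]
turn about tool z 0.013
```

View pics/m3.png

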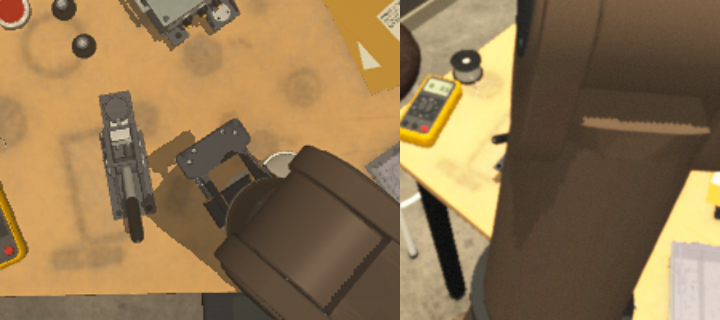

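Call:
{"api": "carry_out", "payload": {"claw": [0.5, 0.5, 0.5, 0.5, 0.5, 0.5, 0.5, 0.5, 0.5, 0.5, 0.5, 0.5], "delta_pos": [[0, 0, 3], [0, 0, 3], [0, 0, 3], [0, 0, 3], [0, 0, 3], [0, 0, 2], [0, 0, 1], [0, 0, 0.3], [0, 0, 0.2], [0, 0, 0.2], [0, 0, 0], [0, 0, 0]], "angular": [[0, 0, 0], [0, 0, 0], [0, 0, 0], [0, 0, 0], [0, 0, 0], [0, 0, 0], [0, 0, 0], [0, 0, 0], [0, 0, 0], [0, 0, 0], [0, 0, 0], [0, 0, 0]]}}

```text
clock: 11.75
position: [0.3462, 0.2018, 0.079]
ee_rot: [-1.527, -2.745, -0.006]
force: [-1.3, 5.1, 7.1]
width: 0.192
gripper_force: 29.7
```

Call:
{"api": "carry_out", "payload": {"claw": [0.5, 4, 6, 6, 6, 6, 6, 6, 6, 6, 6, 6], "delta_pos": [[0, 0, -0.1], [0, 0, 0], [0, 0, 0], [0, 0, 0], [0, 0, 0], [0, 0, 0], [0, 0, -1], [0, 0, -2], [0, 0, -3], [0, 0, -3], [0, 0, -4], [0, 0, -4]], "angular": [[0, 0, 0], [0, 0, 0], [0, 0, 0], [0, 0, 0], [0, 0, 0], [0, 0, 0], [0, 0, 0], [0, 0, 0], [0, 0, 0], [0, 0, 0], [0, 0, 0], [0, 0, 0]]}}

```text
clock: 12.95
position: [0.3444, 0.1992, 0.2514]
ee_rot: [-1.527, -2.744, 0.001]
force: [1.2, -1.2, 0.3]
width: 0.656
gripper_force: 0.0
```

Run:
```python
from h import *
np.set_printoptions(precision=4,suppress=True)
w=arm.get_image("wrist");t=arm.get_image("top")
Z=dict(mug=0,jack_grip=.074,jack_saddle=.026,jack=0)
for k,z in Z.items():
    for n,p in(("w",w),("t",t)):
        for x in arm.place_of(k,p)[:1]: print(k,n,round(x["conf"],2),np.array(x["centre"])*[640,400],onz(p,x["centre"],z))
cv2.imwrite("pics/w4.png",cv2.cvtColor(np.hstack([cv2.resize(w["frame"],(480,300)),t["frame"][120:320,250:500][:,:,:] if 0 else cv2.resize(t["frame"][120:320,250:500],(300,300))]),cv2.COLOR_RGB2BGR))
go([.426,.335,.19],98)
```

```text
mug w 0.97 [316.416 190.2  ] [0.3494 0.1745 0.    ]
jack_grip w 0.79 [479.232 104.8  ] [0.4229 0.335  0.074 ]
jack_grip t 0.85 [327.488 245.8  ] [0.4139 0.3315 0.074 ]
jack_saddle w 0.74 [506.688 124.72 ] [0.478 0.345 0.026]
jack_saddle t 0.9 [319.104 216.8  ] [0.4782 0.3493 0.026 ]
jack w 0.89 [462.272 108.08 ] [0.4371 0.3387 0.    ]
jack t 0.74 [323.712 233.4  ] [0.4423 0.3404 0.    ]
tcp [0.3446 0.1989 0.2488] yaw_y 31.77 q [ 0.35  0.21 -1.12  2.01  0.22  1.05 -0.32] t 13.45
M z [-0.002 -0.    -1.   ]
shift cm [ 7.28 14.09  5.86]
turn about tool z -1.156
```

View pics/w4.png

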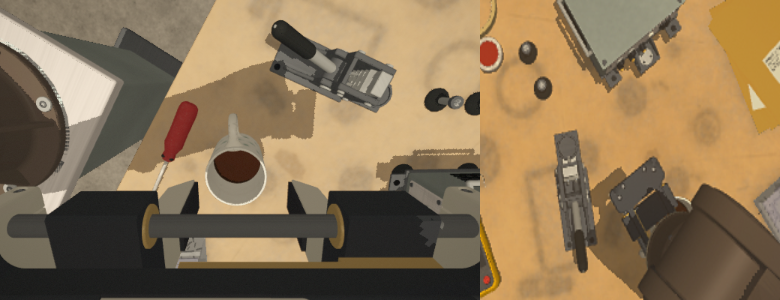

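Call:
{"api": "carry_out", "payload": {"claw": [9, 9, 9, 9, 9, 9, 9, 9, 9, 9, 9, 9, 9, 9], "delta_pos": [[1.46, 2.82, 0], [1.46, 2.82, 0], [1.46, 2.82, 0], [1.46, 2.82, 0], [1.46, 2.82, 0], [0, 0, 0], [0, 0, 0], [0, 0, 0], [0, 0, 0], [0, 0, 0], [0, 0, 0], [0, 0, 0], [0, 0, 0], [0, 0, 0]], "angular": [[0, 0, 0], [0, 0, 0], [0, 0, 0], [0, 0, 0], [0, 0, 0], [0, 0, -0.145], [0, 0, -0.145], [0, 0, -0.145], [0, 0, -0.145], [0, 0, -0.145], [0, 0, -0.145], [0, 0, -0.145], [0, 0, -0.145], [0, 0, 0]]}}

```text
clock: 14.85
position: [0.4264, 0.3353, 0.2486]
ee_rot: [0.229, -3.131, 0.001]
force: [-0.8, 0.3, -0.4]
width: 0.98
gripper_force: 0.0
```

Run:
```python
from h import *
np.set_printoptions(precision=4,suppress=True)
w=arm.get_image("wrist");save(w,"w5")
for k,z in dict(jack_grip=.074,jack_saddle=.026,jack=0,handle_grip=.113).items():
        for x in arm.place_of(k,w)[:1]: print(k,round(x["conf"],2),np.array(x["centre"])*[640,400],onz(w,x["centre"],z))
for x in arm.trace("jack",w)[:1]:
    print(x["conf"]); m=x["region"].astype(np.uint8)
go([.424,.335,.076],98)
print(proj(w,[.424,.335,.074])*[640,400])
```

```text
jack_grip 0.78 [324.672 183.68 ] [0.4237 0.3363 0.074 ]
jack_saddle 0.69 [325.312 217.   ] [0.4726 0.3443 0.026 ]
jack 0.73 [320.896 180.4  ] [0.4378 0.3341 0.    ]
handle_grip 0.63 [322.496  69.72 ] [0.3279 0.3204 0.113 ]
0.84
tcp [0.4266 0.3354 0.2494] yaw_y 98.09 q [ 0.05  0.58 -1.22  1.71  0.57  1.27  0.41] t 15.15
M z [-0. -0. -1.]
shift cm [ 0.26 -0.   17.34]
turn about tool z 0.002
[323.305  183.7692]
```

View pics/w5.png

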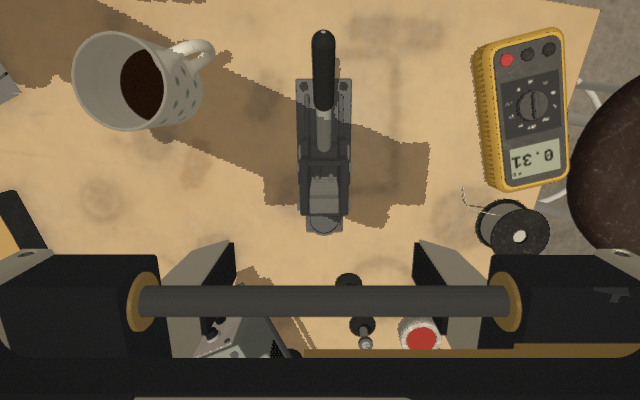

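Run:
```python
from h import *
w=arm.get_image("wrist")
g=lambda u,v,z:onz(w,(u/640,v/400),z)
d=np.array([np.cos(np.radians(8.1)),np.sin(np.radians(8.1)),0])
tail=(g(297,79,.006)+g(351,79,.006))/2; toe=(g(303,234,.006)+g(343,234,.006))/2
print(tail,toe,d@(toe-tail)," origin from tail",tail+.112*d,"from toe",toe-.062*d)
e=g(351,79,.006)-g(297,79,.006);print(np.linalg.norm(e),np.degrees(np.arctan2(e[1],e[0]))-90)
f=toe-tail;print(np.degrees(np.arctan2(f[1],f[0])))
fr=w["frame"].astype(int).sum(2)
print(fr[70:90,310-8],fr[225:245,312]);print(fr[75:90,345])
```

```text
[0.32847205 0.32222139 0.006     ] [0.50210384 0.34567762 0.006     ] 0.17520459548196515  origin from tail [0.4393547  0.33800232 0.006     ] from toe [0.44072238 0.33694174 0.006     ]
0.05689911563857783 8.065782943496458
7.693613395195154
[503 502 502 503 502 507 503 484 289 213 301 170 184 181 186 182 182 181
 179 183] [212 206 251 286 278 292 363 502 504 506 504 506 505 505 503 502 503 504
 505 504]
[491 480 401 263 301 306 284 166 158 169 167 166 164 164 194]
```

Call:
{"api": "carry_out", "payload": {"claw": [9, 9, 9, 9, 9, 9, 9, 9, 9], "delta_pos": [[0.1, 0, 3], [0, 0, 3], [0, 0, 3], [0, 0, 3], [0, 0, 2.5], [0, 0, 2], [0, 0, 0.9], [0, 0, 0], [0, 0, 0]], "angular": [[0, 0, 0], [0, 0, 0], [0, 0, 0], [0, 0, 0], [0, 0, 0], [0, 0, 0], [0, 0, 0], [0, 0, 0], [0, 0, 0]]}}

```text
clock: 16.1
position: [0.4259, 0.3358, 0.0763]
ee_rot: [-0.224, 3.133, 0.001]
force: [0.2, 0.3, 0.5]
width: 0.979
gripper_force: 0.0
```

Call:
{"api": "carry_out", "payload": {"claw": [4, 4, 4, 4, 4, 4, 4, 4, 4, 4], "delta_pos": [[0, 0, 0], [0, 0, 0], [0, 0, 0], [0, 0, 0], [0, 0, 0], [0, 0, 0], [0, 0, 0], [0, 0, 0], [0, 0, 0], [0, 0, 0]], "angular": [[0, 0, 0], [0, 0, 0], [0, 0, 0], [0, 0, 0], [0, 0, 0], [0, 0, 0], [0, 0, 0], [0, 0, 0], [0, 0, 0], [0, 0, 0]], "force": 50}}

```text
clock: 17.1
position: [0.4257, 0.3353, 0.0755]
ee_rot: [0.225, -3.134, 0.0]
force: [0.1, 0.5, 0.3]
width: 0.476
gripper_force: 50.0
```

Call:
{"api": "carry_out", "payload": {"claw": [4, 4, 4, 4, 4, 4, 4, 4, 4, 4, 4, 4, 4, 4, 4, 4, 4, 4, 4], "delta_pos": [[0, 0, -1], [0, 0, -2], [0, 0, -3], [0, 0, -3], [0, 0, -2], [0, 0, 0], [0, 0, 0], [0, 0, 0], [0, 0, 0], [0.2, -1.4, 0], [0.4, -2.5, 0], [0.5, -3, 0], [0.5, -3.5, 0], [0.5, -3.5, 0], [0.5, -3.5, 0], [0.4, -2.5, 0], [0.2, -1.5, 0], [0, 0, 0], [0, 0, 0]], "angular": [[0, 0, 0], [0, 0, 0], [0, 0, 0], [0, 0, 0], [0, 0, 0], [0, 0, -0.11], [0, 0, -0.11], [0, 0, -0.11], [0, 0, -0.106], [0, 0, 0], [0, 0, 0], [0, 0, 0], [0, 0, 0], [0, 0, 0], [0, 0, 0], [0, 0, 0], [0, 0, 0], [0, 0, 0], [0, 0, 0]]}}

```text
clock: 19.0
position: [0.5155, 0.1386, 0.1854]
ee_rot: [0.895, -3.011, -0.001]
force: [-0.0, 1.7, -8.9]
width: 0.475
gripper_force: 50.0
```

Run:
```python
from h import *
np.set_printoptions(precision=4,suppress=True)
w=arm.get_image("wrist");t=arm.get_image("top");s=arm.get_image("scene")
for k,z in dict(lift_pad=.035,transformer_unit=0,jack_saddle=.1361,handle_grip=.223).items():
  for n,p in zip("wts",(w,t,s)):
        for x in arm.place_of(k,p)[:1]: print(k,n,round(x["conf"],2),np.array(x["centre"])*[640,400],onz(p,x["centre"],z))
go([.5153,.1385,.1],123)
print(arm.observe()["force"])
```

```text
lift_pad t 0.66 [388.224 158.2  ] [0.6037 0.1942 0.035 ]
transformer_unit t 0.98 [363.52 127.72] [0.6816 0.2445 0.    ]
transformer_unit s 0.8 [393.92 196.68] [0.6805 0.2533 0.    ]
jack_saddle t 0.76 [408.576 171.68 ] [0.5578 0.1653 0.1361]
jack_saddle s 0.63 [399.232 207.   ] [0.5549 0.1669 0.1361]
handle_grip w 0.9 [324.992  21.28 ] [0.4337 0.0862 0.223 ]
handle_grip t 0.8 [460.416 231.88 ] [0.433  0.0885 0.223 ]
handle_grip s 0.62 [402.176 235.68 ] [0.4316 0.0853 0.223 ]
tcp [0.516  0.1386 0.1855] yaw_y 123.18 q [ 0.45  0.66 -1.22  1.81  0.68  1.17  1.16] t 19.75
M z [-0. -0. -1.]
shift cm [0.07 0.03 8.55]
turn about tool z 0.003
[-0.1384 -0.8467 -9.76  ]
```

Call:
{"api": "carry_out", "payload": {"claw": [4, 4, 4, 4, 4, 4, 4, 4, 4, 4, 4, 4, 4, 4, 4, 4, 4], "delta_pos": [[0, 0, 1.5], [0, 0, 3], [0, 0, 3], [0, 0, 2], [0, 0, 1], [0, 0, 0.3], [0, 0, 0], [0, 0, 0], [-0.5, 0, 0], [-1, 0, 0], [-1, 0, 0], [-1, 0, 0], [-0.8, 0, 0], [-0.7, 0, 0], [-0.5, 0, 0], [0, 0, 0], [0, 0, 0]], "angular": [[0, 0, 0], [0, 0, 0], [0, 0, 0], [0, 0, 0], [0, 0, 0], [0, 0, 0], [0, 0, 0], [0, 0, 0], [0, 0, 0], [0, 0, 0], [0, 0, 0], [0, 0, 0], [0, 0, 0], [0, 0, 0], [0, 0, 0], [0, 0, 0], [0, 0, 0]]}}

```text
clock: 21.45
position: [0.5617, 0.1686, 0.0773]
ee_rot: [0.897, -3.01, 0.0]
force: [0.1, 0.2, -8.9]
width: 0.48
gripper_force: 50.0
```

Run:
```python
from h import *
np.set_printoptions(precision=4,suppress=True)
t=arm.get_image("top");s=arm.get_image("scene")
for k,z in dict(lift_pad=.035,transformer_unit=0,jack_saddle=.028,jack=0,handle_grip=.115).items():
  for n,p in zip("ts",(t,s)):
        for x in arm.place_of(k,p)[:1]: print(k,n,round(x["conf"],2),np.array(x["centre"])*[640,400],onz(p,x["centre"],z))
go([.5614,.1685,.0755],123)
print(arm.observe()["force"])
a=cv2.resize(t["frame"][110:250,330:490],(480,420),interpolation=2);b=cv2.resize(s["frame"][150:290,340:440],(300,420),interpolation=2)
cv2.imwrite("pics/t6.png",cv2.cvtColor(np.hstack([a,b]),cv2.COLOR_RGB2BGR))
```

```text
lift_pad t 0.75 [386.88 157.68] [0.6049 0.1971 0.035 ]
transformer_unit t 0.91 [363.52 128.92] [ 0.6788  0.2446 -0.    ]
transformer_unit s 0.7 [393.408 198.4  ] [0.6747 0.2508 0.    ]
jack_saddle s 0.51 [397.376 220.4  ] [0.5999 0.1889 0.028 ]
jack s 0.95 [394.816 237.52 ] [0.5719 0.1728 0.    ]
handle_grip t 0.75 [435.072 212.08 ] [0.4771 0.1117 0.115 ]
handle_grip s 0.7 [397.504 244.8  ] [0.4806 0.116  0.115 ]
tcp [0.562  0.1687 0.0775] yaw_y 123.18 q [ 0.29  0.83 -1.07  1.78  0.83  1.06  1.06] t 22.05
M z [ 0. -0. -1.]
shift cm [0.06 0.02 0.2 ]
turn about tool z 0.003
[ 0.0932 -0.289  -8.7364]
```

Call:
{"api": "carry_out", "payload": {"claw": [4, 4, 4, 4, 5, 6, 7, 7, 7, 7, 7, 7], "delta_pos": [[0, 0, 0.1], [0, 0, 0.1], [0, 0, 0.05], [0, 0, 0], [0, 0, 0], [0, 0, 0], [0, 0, 0], [0, 0, 0], [0, 0, 0], [0, 0, -1], [0, 0, -3], [0, 0, -4]], "angular": [[0, 0, 0], [0, 0, 0], [0, 0, 0], [0, 0, 0], [0, 0, 0], [0, 0, 0], [0, 0, 0], [0, 0, 0], [0, 0, 0], [0, 0, 0], [0, 0, 0], [0, 0, 0]]}}

```text
clock: 23.25
position: [0.5612, 0.1682, 0.1551]
ee_rot: [0.897, -3.008, -0.0]
force: [0.9, -0.3, -0.2]
width: 0.765
gripper_force: 0.0
```

Call:
{"api": "carry_out", "payload": {"claw": [0, 0, 0, 0, 0, 0, 0, 0, 0, 0, 0, 0], "delta_pos": [[0, 0, -2], [0, 0, -1], [1, 0, 0], [2.5, 0, 0], [3, 0, 0], [2.1, 0, 0], [0, 0, 0], [0, 0, 0], [0, 0, 0], [0, 0, 0], [0, 0, 0], [0, 0, 0]], "angular": [[0, 0, 0], [0, 0, 0], [0, 0, 0], [0, 0, 0], [0, 0, 0], [0, 0, 0], [0, 0, 0], [0, 0, 0], [0, 0, 0], [0, 0, 0], [0, 0, 0], [0, 0, 0]], "force": 20}}

```text
clock: 24.45
position: [0.4902, 0.122, 0.1849]
ee_rot: [0.898, -3.011, -0.001]
force: [0.3, 0.0, -0.5]
width: 0.002
gripper_force: 0.0
```

Run:
```python
from h import *
np.set_printoptions(precision=4,suppress=True)
w=arm.get_image("wrist");t=arm.get_image("top");s=arm.get_image("scene")
o=np.array([.5734,.1763,0]);d=np.array([.8387,.5446,0])
for k,z in dict(lift_pad=.035,transformer_unit=0,jack_saddle=.028,jack=0,handle_grip=.113,jack_grip=.074).items():
  for n,p in zip("wts",(w,t,s)):
        for x in arm.place_of(k,p)[:1]:
            X=onz(p,x["centre"],z); print(k,n,round(x["conf"],2),np.array(x["centre"])*[640,400],X,"jackframe mm",1000*np.array([d@(X-o),np.cross(d,X-o)[2]]))
go([.49,.12,.15],123)
print(arm.observe()["width"])
cv2.imwrite("pics/f.png",cv2.cvtColor(np.hstack([cv2.resize(w["frame"],(400,300))[:, :],cv2.resize(t["frame"][110:250,330:490],(343,300),interpolation=2)]),cv2.COLOR_RGB2BGR))
```

```text
lift_pad t 0.76 [387.52 157.88] [0.6044 0.1957 0.035 ] jackframe mm [36.5583 -0.6252]
lift_pad s 0.74 [396.096 219.88 ] [0.5941 0.1896 0.035 ] jackframe mm [24.5476 -0.1371]
transformer_unit t 0.94 [362.496 128.68 ] [0.6794 0.2469 0.    ] jackframe mm [127.3835   1.4848]
transformer_unit s 0.97 [392.704 197.32 ] [0.6765 0.2544 0.    ] jackframe mm [129.0641   9.3612]
jack_saddle t 0.73 [386.432 158.68 ] [0.6039 0.1974 0.028 ] jackframe mm [37.0629  1.0963]
jack_saddle s 0.46 [394.88 217.6 ] [0.6032 0.1988 0.028 ] jackframe mm [37.206   2.6348]
jack t 0.75 [392.704 173.68 ] [ 0.574   0.1814 -0.    ] jackframe mm [3.2915 3.9183]
jack s 0.57 [392.576 237.   ] [0.5695 0.178  0.    ] jackframe mm [-2.3379  3.4933]
handle_grip w 0.67 [322.624 207.08 ] [0.4811 0.1158 0.113 ] jackframe mm [-110.3699   -0.4791]
handle_grip t 0.48 [386.176 157.32 ] [0.592  0.2067 0.113 ] jackframe mm [32.1549 15.3986]
handle_grip s 0.44 [397.312 246.   ] [0.479  0.1152 0.113 ] jackframe mm [-112.4371    0.1078]
jack_grip t 0.9 [406.72 176.48] [0.5567 0.1605 0.074 ] jackframe mm [-22.5827  -4.1797]
jack_grip s 0.94 [397.824 221.88 ] [0.5631 0.1679 0.074 ] jackframe mm [-13.1639  -1.44  ]
tcp [0.4901 0.1217 0.185 ] yaw_y 123.18 q [ 0.49  0.6  -1.21  1.88  0.63  1.12  1.19] t 25.5
M z [ 0. -0. -1.]
shift cm [ 0.1  -0.13  3.5 ]
turn about tool z 0.003
0.004807374562125275
```

View pics/f.png

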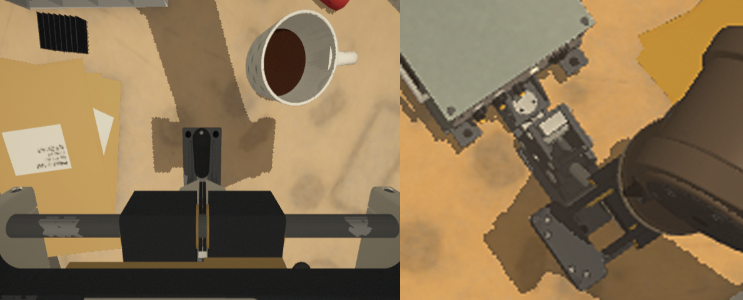

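Call:
{"api": "carry_out", "payload": {"claw": [0, 0, 0, 0, 0, 0, 0, 0, 0, 0, 0, 0, 0, 0, 0, 0], "delta_pos": [[0, 0, 2.5], [0, 0, 1.5], [0, 0, 0.7], [0.48, 0, 0.51], [0.47, 0, 0.51], [0.4, 0, 0.57], [0.39, 0, 0.58], [0.31, 0, 0.63], [0.31, 0, 0.63], [0.21, 0, 0.66], [0.21, 0, 0.67], [0.12, 0, 0.69], [0.11, 0, 0.69], [0, 0, 0.2], [0, 0, 0.2], [0, 0, 0]], "angular": [[0, 0, 0], [0, 0, 0], [0, 0, 0], [0, 0, 0], [0, 0, 0], [0, 0, 0], [0, 0, 0], [0, 0, 0], [0, 0, 0], [0, 0, 0], [0, 0, 0], [0, 0, 0], [0, 0, 0], [0, 0, 0], [0, 0, 0], [0, 0, 0]]}}

```text
clock: 27.1
position: [0.4654, 0.1056, 0.0741]
ee_rot: [-0.897, 3.009, -0.002]
force: [-1.1, -1.4, 27.1]
width: 0.005
gripper_force: 13.3
```

```bash
cat > c.py <<'E'
from h import *
np.set_printoptions(precision=4,suppress=True)
s0=arm.observe();print(s0["clock"],s0["position"],s0["force"],s0["ft_torque"])
w=arm.get_image("wrist");t=arm.get_image("top");s=arm.get_image("scene")
o=np.array([.5734,.1763,0]);d=np.array([.8387,.5446,0])
for k,z in dict(lift_pad=.045,transformer_unit=0,jack_saddle=.04,jack=0,handle_grip=.048,front_foot_l=0.01).items():
  for n,p in zip("wts",(w,t,s)):
        for x in arm.place_of(k,p)[:2]:
            if x["conf"]<.4: continue
            X=onz(p,x["centre"],z); print(k,n,round(x["conf"],2),np.array(x["centre"])*[640,400],X,"jackframe mm",1000*np.array([d@(X-o),np.cross(d,X-o)[2]]))
E
python3 c.py
```

```text
27.1 [0.4654 0.1056 0.0741] [-1.1322 -1.4408 27.1238] [-0.4295  0.122  -0.0464]
lift_pad t 0.75 [387.968 156.08 ] [0.6066 0.1956 0.045 ] jackframe mm [38.3904 -1.8586]
lift_pad t 0.46 [362.176 126.72 ] [0.6733 0.2502 0.045 ] jackframe mm [124.0106   7.5602]
transformer_unit t 0.89 [362.368 127.2  ] [0.6829 0.2471 0.    ] jackframe mm [130.3867  -0.2285]
transformer_unit s 0.78 [394.176 198.   ] [0.6772 0.2501 0.    ] jackframe mm [127.2081   5.3924]
jack_saddle s 0.41 [308.48 166.4 ] [0.5866 0.4717 0.04  ] jackframe mm [171.9764 240.5448]
jack t 0.61 [395.904 175.6  ] [0.5695 0.1743 0.    ] jackframe mm [-4.3876  0.452 ]
jack s 0.78 [394.112 237.32 ] [0.5712 0.1745 0.    ] jackframe mm [-2.8011 -0.3219]
handle_grip w 0.82 [326.4 241.2] [0.4589 0.1034 0.048 ] jackframe mm [-135.7273    1.2185]
handle_grip s 0.7 [394.688 233.88 ] [0.5475 0.1623 0.048 ] jackframe mm [-29.3916   2.3423]
handle_grip s 0.49 [390.976 268.88 ] [0.4616 0.1111 0.048 ] jackframe mm [-129.3092    6.1999]
front_foot_l s 0.55 [367.168 209.52 ] [0.5916 0.2751 0.01  ] jackframe mm [69.049  72.9185]
```

Call:
{"api": "carry_out", "payload": {"claw": [0, 0, 0, 0, 0, 0, 0, 0, 0, 0, 0, 0, 0, 0, 0, 0], "delta_pos": [[0, 0, -0.4], [-0.11, 0, -0.69], [-0.12, 0, -0.69], [-0.21, 0, -0.67], [-0.21, 0, -0.66], [-0.31, 0, -0.63], [-0.31, 0, -0.63], [-0.39, 0, -0.58], [-0.4, 0, -0.57], [-0.47, 0, -0.51], [-0.48, 0, -0.51], [0, 0, -0.7], [0, 0, -0.5], [0, 0, 0], [0, 0, 0], [0, 0, 0]], "angular": [[0, 0, 0], [0, 0, 0], [0, 0, 0], [0, 0, 0], [0, 0, 0], [0, 0, 0], [0, 0, 0], [0, 0, 0], [0, 0, 0], [0, 0, 0], [0, 0, 0], [0, 0, 0], [0, 0, 0], [0, 0, 0], [0, 0, 0], [0, 0, 0]]}}

```text
clock: 29.75
position: [0.4898, 0.1214, 0.1497]
ee_rot: [0.897, -3.01, 0.0]
force: [0.1, -0.5, -0.4]
width: 0.005
gripper_force: 0.0
```

```bash
sed -i 's/handle_grip=.048/handle_grip=.113/' c.py; python3 c.py
```

```text
29.75 [0.4898 0.1214 0.1497] [ 0.1096 -0.5051 -0.3823] [ 0.148  -0.1354  0.0576]
lift_pad t 0.8 [387.52 160.48] [0.5969 0.1969 0.045 ] jackframe mm [30.9534  4.505 ]
lift_pad s 0.91 [392.384 213.6  ] [0.5969 0.2041 0.045 ] jackframe mm [34.894  10.5249]
transformer_unit w 0.68 [326.592 225.   ] [0.5133 0.1403 0.    ] jackframe mm [-70.0142   2.537 ]
transformer_unit s 0.82 [391.488 197.2  ] [0.6748 0.2571 0.    ] jackframe mm [129.0365  12.5705]
jack_saddle t 0.61 [386.624 157.2  ] [0.6051 0.1981 0.04  ] jackframe mm [38.4633  1.0574]
jack_saddle s 0.4 [324.608 194.92 ] [0.5376 0.3726 0.04  ] jackframe mm [ 76.8366 184.1415]
jack t 0.65 [395.328 173.92 ] [0.5733 0.1755 0.    ] jackframe mm [-0.5038 -0.6699]
jack t 0.58 [385.728 158.6  ] [0.609  0.1961 0.    ] jackframe mm [40.5932 -2.7896]
handle_grip w 0.57 [326.4  226.28] [0.4795 0.1169 0.113 ] jackframe mm [-111.0735    1.3038]
handle_grip s 0.43 [396.032 242.32 ] [0.4853 0.123  0.113 ] jackframe mm [-102.9185    3.2824]
front_foot_l s 0.9 [365.504 208.8  ] [0.5907 0.2798 0.01  ] jackframe mm [70.86   77.3406]
```

Call:
{"api": "carry_out", "payload": {"claw": [0, 0, 0, 0, 0, 0, 0, 0, 0, 0, 0, 0, 0, 0, 0, 0, 0], "delta_pos": [[0, 0, 0.6], [0, 0, 0.6], [0.48, 0, 0.51], [0.47, 0, 0.51], [0.4, 0, 0.57], [0.39, 0, 0.58], [0.31, 0, 0.63], [0.31, 0, 0.63], [0.21, 0, 0.66], [0.21, 0, 0.67], [0.12, 0, 0.69], [0.11, 0, 0.69], [0, 0, 0.2], [0, 0, 0.2], [0, 0, 0.1], [0, 0, 0], [0, 0, 0]], "angular": [[0, 0, 0], [0, 0, 0], [0, 0, 0], [0, 0, 0], [0, 0, 0], [0, 0, 0], [0, 0, 0], [0, 0, 0], [0, 0, 0], [0, 0, 0], [0, 0, 0], [0, 0, 0], [0, 0, 0], [0, 0, 0], [0, 0, 0], [0, 0, 0], [0, 0, 0]]}}

```text
clock: 32.5
position: [0.466, 0.1058, 0.0737]
ee_rot: [-0.896, 3.008, -0.003]
force: [-4.1, -5.5, 36.0]
width: 0.007
gripper_force: 17.8
```

```bash
sed -i 's/handle_grip=.113/handle_grip=.048/' c.py; python3 c.py
python3 - <<'E'
from h import *
t=arm.get_image("scene")
cv2.imwrite("pics/g.png",cv2.cvtColor(cv2.resize(t["frame"][150:290,320:470],(750,600),interpolation=2),cv2.COLOR_RGB2BGR))
t0=cv2.cvtColor(cv2.imread("pics/scene0.png"),cv2.COLOR_BGR2RGB)
a=arm.look_for("lift_pad",t)[:1];print(a)
# shift of the front panel between start and now (scene view): positive row shift = down
A=cv2.cvtColor(t0,cv2.COLOR_RGB2GRAY);B=cv2.cvtColor(t["frame"],cv2.COLOR_RGB2GRAY)
for (r,c,h,w) in [(183,366,22,18),(188,410,22,20),(203,385,16,20),(145,368,12,14)]:
    S=cv2.matchTemplate(B[r-10:r+h+10,c-10:c+w+10],A[r:r+h,c:c+w],cv2.TM_CCOEFF_NORMED);_,v,_,l=cv2.minMaxLoc(S);print((r,c),round(v,2),"shift col,row",l[0]-10,l[1]-10)
for X in [(.5741+.0,.2759)]:
    for z in(.127,.142): print(proj(t,[*X,z])*[640,400])
E
```

```text
32.5 [0.466  0.1058 0.0737] [-4.1306 -5.5049 36.0483] [-0.9862  0.8662 -0.0516]
lift_pad t 0.65 [388.672 159.   ] [0.6001 0.1943 0.045 ] jackframe mm [32.2219  0.5625]
transformer_unit t 0.74 [362.88 126.92] [0.6835 0.2459 0.    ] jackframe mm [130.2629  -1.5641]
transformer_unit s 0.71 [392.  197.2] [0.6757 0.2561 0.    ] jackframe mm [129.2269  11.2276]
transformer_unit s 0.67 [332.608 178.4  ] [0.6248 0.4186 0.    ] jackframe mm [175.0551 175.18  ]
jack_saddle t 0.73 [386.688 155.68 ] [0.6085 0.1979 0.04  ] jackframe mm [41.1584 -0.9874]
jack t 0.7 [394.304 173.08 ] [ 0.5753  0.1777 -0.    ] jackframe mm [2.3774 0.144 ]
jack t 0.63 [287.104 155.32 ] [0.6218 0.4203 0.    ] jackframe mm [173.4623 178.3173]
jack s 0.7 [393.6  235.32] [0.5754 0.1791 0.    ] jackframe mm [3.2346 1.2195]
handle_grip w 0.89 [323.712 239.8  ] [0.4594 0.1019 0.048 ] jackframe mm [-136.0754   -0.3132]
handle_grip s 0.57 [390.272 269.72 ] [0.4587 0.111  0.048 ] jackframe mm [-131.7648    7.6528]
front_foot_l t 0.76 [397.184 131.8  ] [0.668  0.1693 0.01  ] jackframe mm [ 75.5189 -57.4072]
front_foot_l t 0.4 [364.288 127.72 ] [0.6792 0.2434 0.01  ] jackframe mm [125.2749  -1.3482]
front_foot_l s 0.6 [368.128 205.92 ] [0.6028 0.2806 0.01  ] jackframe mm [81.4962 71.4352]
[{'centre': [0.5841, 0.4258], 'conf': 0.89}]
(183, 366) 0.6 shift col,row 0 -7
(188, 410) 0.29 shift col,row 10 -4
(203, 385) 0.3 shift col,row 0 10
(145, 368) 0.5 shift col,row -2 -1
[365.81026742 181.8291802 ]
[366.24074892 177.45715005]
```

Run:
```python
from h import *
np.set_printoptions(precision=3,suppress=True)
T0={"scene":"scene0","top":"top0"}
# predict shift of lid/front points for a tip angle about the rear feet, vs optical flow
c=np.array([.679,.2455]);d=np.array([.8387,.5446]);n=np.array([-d[1],d[0]])
def W(x,y,z,a,s=0):
    X=x-.052; xr=X*np.cos(a)+z*np.sin(a); zr=-X*np.sin(a)+z*np.cos(a)
    return [*(c+(xr+.052+s)*d+y*n),zr]
for nme in T0:
    p=arm.get_image(nme);B=cv2.cvtColor(p["frame"],cv2.COLOR_RGB2GRAY)
    A=cv2.cvtColor(cv2.imread(f"pics/{T0[nme]}.png"),cv2.COLOR_BGR2GRAY)
    pts=[(-75,75,127),(-75,-75,127),(-75,50,100),(-75,-50,100),(-75,60,60),(-75,-60,60),(-70,-75,127),(0,80,127)]
    for q in pts:
        x,y,z=np.array(q)/1000
        u0=proj(p,W(x,y,z,0))*[640,400]; P=[proj(p,W(x,y,z,f/104))*[640,400]-u0 for f in(.008*1,.012,.016)] if 0 else [proj(p,W(x,y,z,f/.104))*[640,400]-u0 for f in(.006,.010,.013)]
        f,st,e=cv2.calcOpticalFlowPyrLK(A,B,u0.astype(np.float32).reshape(1,1,2),None,winSize=(21,21),maxLevel=2)
        print(nme,q,u0,"flow",f[0,0]-u0,st[0,0],round(float(e[0,0]),1),"pred 6/10/13mm",*P)
```

```text
scene (-75, 75, 127) [368.9   183.253] flow [-0.267  0.063] 1 30.9 pred 6/10/13mm [ 0.464 -4.36 ] [ 0.773 -7.263] [ 1.004 -9.434]
scene (-75, -75, 127) [432.749 189.853] flow [106.249 -78.659] 1 77.9 pred 6/10/13mm [ 0.49  -4.399] [ 0.799 -7.33 ] [ 1.021 -9.523]
scene (-75, 50, 100) [378.475 192.001] flow [ 2.994 21.994] 1 66.2 pred 6/10/13mm [ 0.42 -3.83] [ 0.699 -6.402] [ 0.907 -8.336]
scene (-75, -50, 100) [420.325 196.375] flow [22.351 40.823] 1 54.5 pred 6/10/13mm [ 0.473 -3.849] [ 0.777 -6.434] [ 0.999 -8.379]
scene (-75, 60, 60) [373.019 202.458] flow [-1.892 54.564] 1 59.8 pred 6/10/13mm [ 0.338 -3.043] [ 0.566 -5.117] [ 0.739 -6.692]
scene (-75, -60, 60) [422.021 207.66 ] flow [-1.516 -1.82 ] 1 42.7 pred 6/10/13mm [ 0.459 -3.053] [ 0.76  -5.134] [ 0.982 -6.716]
scene (-70, -75, 127) [432.74  188.294] flow [116.095 -82.554] 1 69.7 pred 6/10/13mm [ 0.468 -4.301] [ 0.763 -7.163] [ 0.974 -9.302]
scene (0, 80, 127) [369.239 160.989] flow [13.045 -3.12 ] 1 69.3 pred 6/10/13mm [ 0.314 -2.896] [ 0.517 -4.774] [ 0.667 -6.151]
top (-75, 75, 127) [357.027 164.957] flow [-1.819 -4.306] 
[... 264 characters left out ...]
pred 6/10/13mm [-1.435 -2.953] [-2.47  -5.015] [-3.285 -6.607]
top (-75, -50, 100) [405.905 133.623] flow [-1.628 -5.861] 1 14.5 pred 6/10/13mm [-1.186 -3.107] [-2.061 -5.265] [-2.76  -6.928]
top (-75, 60, 60) [361.446 166.101] flow [-1.892 -4.382] 1 16.2 pred 6/10/13mm [-0.801 -1.939] [-1.404 -3.323] [-1.893 -4.409]
top (-75, -60, 60) [407.172 135.16 ] flow [-1.603 -5.11 ] 1 16.8 pred 6/10/13mm [-0.515 -2.122] [-0.931 -3.625] [-1.281 -4.797]
top (-70, -75, 127) [416.381 121.871] flow [-2.301 -6.472] 1 13.6 pred 6/10/13mm [-1.615 -3.834] [-2.782 -6.469] [-3.704 -8.483]
top (0, 80, 127) [334.118 136.233] flow [-3.308 -5.372] 1 4.1 pred 6/10/13mm [-2.055 -3.259] [-3.452 -5.446] [-4.512 -7.09 ]
```

Run:
```python
from h import *
from scipy.optimize import minimize
c=np.array([.679,.2455]);d=np.array([.8387,.5446]);n=np.array([-d[1],d[0]])
def W(x,y,z,a,s):
    X=x-.052; return [*(c+(X*np.cos(a)+z*np.sin(a)+.052+s)*d+y*n),-X*np.sin(a)+z*np.cos(a)]
for nme in("top","scene"):
    p=arm.get_image(nme);B=cv2.GaussianBlur(cv2.cvtColor(p["frame"],cv2.COLOR_RGB2GRAY),(3,3),0).astype(np.float32)
    A=cv2.GaussianBlur(cv2.cvtColor(cv2.imread(f"pics/{nme}0.png"),cv2.COLOR_BGR2GRAY),(3,3),0).astype(np.float32)
    K=[(-.078,-.088),(.078,-.088),(.078,.088),(-.078,.088)]
    pr=lambda a,s:np.array([proj(p,W(x,y,.127,a,s))*[640,400] for x,y in K],np.float32)
    q0=pr(0,0); m=np.zeros(A.shape,np.uint8);cv2.fillPoly(m,[q0.astype(int)],255)
    # drop the mug (start) and its shadow, and the robot (now)
    mug=[proj(p,[*(np.array([.6957,.2153])+.05*np.array([np.cos(t),np.sin(t)])),z])*[640,400] for t in np.linspace(0,6.3,20) for z in(.12,.225)]+[proj(p,[.645,.29,z])*[640,400] for z in(.127,.22)]
    cv2.fillConvexPoly(m,cv2.convexHull(np.array(mug).astype(int)),0)
    best=[]
    for f in np.arange(0,.0185,.0005):
        for s in np.arange(-.006,.0061,.002):
            H=cv2.getPerspectiveTransform(q0,pr(f/.104,s))
            w=cv2.warpPerspective(A,H,(640,400));k=cv2.warpPerspective(m,H,(640,400))>200
            e=np.abs(w-B)[k]; best.append((np.mean(np.minimum(e,25)),round(f*1000,1),round(s*1000)))
    best.sort();print(nme,best[:6])
```

```text
top [(np.float32(3.1452637), np.float64(13.0), -2), (np.float32(3.1474748), np.float64(12.5), -2), (np.float32(3.1779792), np.float64(14.0), -4), (np.float32(3.1859398), np.float64(11.0), 0), (np.float32(3.2090724), np.float64(14.5), -4), (np.float32(3.2293875), np.float64(10.5), 0)]
scene [(np.float32(22.28236), np.float64(0.5), 4), (np.float32(22.284306), np.float64(0.0), 4), (np.float32(22.28551), np.float64(1.0), 2), (np.float32(22.287504), np.float64(1.5), 2), (np.float32(22.29823), np.float64(3.0), 0), (np.float32(22.298363), np.float64(4.0), -2)]
```

```bash
python3 -c "
from cell import arm
s=arm.observe();print(s['clock'],s['position'],s['force']);print(arm.sign_off())"
```

```text
33.85 [0.46596765 0.10578647 0.07371849] [-4.61493641 -4.44740636 36.40998901]
the job is handed in; nothing more can be done
None
```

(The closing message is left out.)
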